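# Unhook the tube carrier from the drip stand and seat it in the heating block

## Task

Take the tube carrier off the drip stand's hook: draw it forward along the hook so that its own crossbar presses the red sprung keeper open and passes it, and only then lift it over the hook's tip. Lower the carrier gently into the well of the heating block until it is fully home, let go, and leave the other things on the bench where they are.

Things in the scene. Friction and masses are not known exactly. Their poses are not given: they have to be found in the camera images.
- grip (a point): Centre of the loose carrier's orange grip disc (grasp here; about 0.36 kg hangs below): 32 mm diameter, 20 mm thick, flat faces to the carrier's +y and -y. 183 mm above the carrier's underside, the top part of it. Frame: the carrier's, z up, y along crossbar and long side. A 14 mm wide neck joins it to the frame's top beam (64 mm long in y), whose upper face is 28 mm below this point.
- crossbar (a point): Middle of the carrier's steel crossbar, 10 mm diameter, along the carrier's y, 83 mm straight below the disc centre; it hangs on the hook arm. Uprights at its ends stand 24 to 32 mm from the middle. Above it is a window in the frame, 48 mm wide and 47 mm high from the bar's centre, through which the hook's guard passes.
- carrier_foot (a point): Centre of the underside of the carrier's blue tube rack: block 64 mm in x, 110 mm in y, 30 mm high (capped tubes to 60 mm, none within 12 mm of y = 0), 100 mm below the crossbar, 183 mm below the disc centre. The carrier is alike either way round (half a turn about z).
- stand: Drip stand, fixed. Origin on the bench under the hook; z up; front is its -x. Base plate 12 mm high, x -60 to +130 mm, y +-65 mm; post 22 mm square at x = 105 mm. The level hook arm, 14 mm wide, runs forward from the post to the tip, upper face at z = 130 mm. The crossbar rests on it at x = 6 to 18 mm, behind the keeper.
- hook_tip (a point): Top of the hook's upturned tip, 16 mm above the arm's upper face, at stand x = -70 mm, 8 mm thick in x. Frame: the stand's. The crossbar can be lifted straight up between keeper and tip when its middle is at stand x = -40 to -60 mm. Lift 25 to 40 mm, then draw forward: the rack is still under the hook arm (10 mm thick) and would strike it after 55 mm.
- guard_end (a point): Lower front edge of the fixed guard bar (10 mm high, 14 mm wide), which runs from the post over the arm up to here, stand x = -10 mm, 26 mm above the arm's upper face: it stops the crossbar from being lifted straight up further back. Frame: the stand's.
- lamp_edge (a point): Middle of the lower front edge of the fixed white lamp head: stand x = 0, z = 315 mm; the head reaches from here 124 mm back (+x), 45 mm to each side and 20 mm up. It bars a vertical hand from the grip disc: come from the front, tool tilted 35 to 45 degrees, wrist end towards the stand's -x. Frame: the stand's.
- keeper (a joint): Red sprung flap, 16 mm wide, hinged at the guard's end (stand x = -12 mm, z = 161 mm), hanging to z = 134 mm across the crossbar's way. 0 = shut; grows as its lower edge is pushed to the stand's -x (forward and up, 1.3 rad at most); it never opens backwards. A crossbar drawn along the arm swings it to about 0.7 rad with about 2 N, and it springs shut behind the bar.
- well_mouth (a point): Centre of the heating block's well, at the level of its mouth, 66 mm above the bench; fixed; frame: the block's, z up. Block 130 mm in x, 180 mm in y. Well 72 mm in x, 118 mm in y, 34 mm deep, flat floor: 4 mm clear all round the rack. Fully home, the carrier's underside is 34 mm below this point. A grey control panel, 50 mm high, stands along its -x side.
- tip_box: Bystander, loose: yellow pipette-tip box 119 x 84 x 57 mm, origin at the centre of its underside.
- bottle: Bystander, loose: amber reagent bottle, 60 mm in diameter, 125 mm high, origin under its centre.
- beaker: Bystander, loose: white beaker, 72 mm in diameter, 90 mm high, origin under its centre.
- jar: Bystander, loose: white jar, 72 mm in diameter, 85 mm high, origin under its centre.
There are look-alikes about, which are no part of the job. There is more than one size of the part that bears grip; the job needs the larger.

How it is judged:
By the outcome, as a careful person would: the job done as asked, in the order asked, and still so for the second after the job is handed in, with the robot touching nothing.
It also fails if it takes over 70 s, if anything falls off the work surface, if the arm or the gripper's body presses on something with over 40 N, if the wrist force passes 120 N, or if a joint passes its speed limit or range.

## Robot

A 6-joint arm with a two-finger parallel gripper is mounted at the origin on the work surface. World frame = base frame: x ahead of the robot, y to its left, z up, the work surface at z = 0. Lengths are in mm, angles in rad, forces in N, time in s.
With the tool pointing down it reaches from about 275 to 1000 mm from the base axis. Payload 8.4 kg.
Tool frame: the origin (TCP) lies midway between the tips of the shut fingers; the grasp point (between the pads) lies 19 mm behind it; z points along the fingers, y is the line along which they close (so a half turn about z gives the same grasp; the last joint's range is limited). The gripper opens to 85 mm and grips with 20 to 120 N. Pads are 22 mm wide; open, the fingers measure 114 mm over their backs; the gripper's body (76 mm by 85 mm) begins 54 mm behind the grasp point. The pads swing forward as they close: fully open they stand 13 mm farther back than shut.
Start: joints at [1.348, 0.353, 1.633, -0, 1.155, -0.002], TCP at [136.88, 609.829, 231.281] pointing down, gripper open.
Joint ranges: [-2.63, 2.63], [-0.92, 2.1], [0.06, 2.66], [-1.3, 4.44], [0, 2.69], [-3.02, 3.02]. Speed limits (rad/s): [2.22, 2.22, 2.79, 3.14, 3.14, 3.14].

## Interface

Orientations are given as [roll, pitch, yaw] about the fixed x, y, z axes, in that order (R = Rz(yaw) Ry(pitch) Rx(roll)).
In Python, from rig import r gives the robot as it stands.
- The arm moves only by the shell command python3 -m inch 'ROWS' [OPENING] [FORCE]. ROWS is JSON, a list that holds one entry, the list of rows, each a list of 6 numbers: the shift along the tool's x, y, z scaled (see below), then the turn, a rotation vector about the tool's x, y, z scaled (see below). In form: [[[tx, ty, tz, wx, wy, wz], ...]]. A call has 1 to 8 rows; each row is the pose to reach, as a shift and turn from the pose commanded when the call began, along the tool's axes at that moment, turning the shorter way round; what a row does not reach only later rows make up. The controller multiplies each number of a shift by 20 cm and each number of a turn by pi rad. A row lasts 1/12 s, in which the tool goes at most 41.7 mm and 7.16 degrees, less where a joint would pass 70% of its speed; a pose out of reach is approached as far as the arm can. A call with a number of a shift or a turn outside -1 to 1 is refused whole. A call with a gripper value outside its range is refused whole. OPENING is the gripper's target within -1 to 1 (fully open at 1, half-way at 0, shut at -1), set as the call begins (- or left out, the last holds). The fingers move at their own pace and stop on an object; FORCE is the grip in N (left out, the last holds). Time passes only in rows, so rows that repeat a pose let the fingers close. It gives the time, the measured TCP pose, the force, the opening and the grip force at its end, in the units of the state.
- r.sense(): the state, without advancing time (a new reading comes with each control period).
- r.grab_frame(name): name is "scene" or "top" or "wrist"; returns the picture (400x640x3 uint8, red, green, blue); there is no depth.
- r.camera_info(name): a dict with "K" (3x3 intrinsics, pixels), "rvec" (rotation vector, rad) and "tvec" (3), from world to camera coordinates, as OpenCV has them; the wrist camera has in their place "mount" (4x4, takes a point from camera to tool coordinates, whose origin is the TCP and whose axes are the flange's). Camera axes: x right, y down, z forward; pixel columns grow to the right and rows downward; lengths in mm; the calibration is good to about 2 mm. A picture is of the moment at which its call begins: read the wrist's pose just before it. camera_info takes no time and is no camera call.
- r.sign_off(): hands the job in; it is judged then, once.
The state is a dict: "clock": time; "qpos": joint angles; "qvel": joint speeds; "joint_efforts": joint torques, N m; "eef_pos": TCP position; "tcp_rot": TCP orientation; "contact_force": force on the tool from outside, world axes, zero at the start; "wrist_torque": the same for the moment, N m; "opening": opening from 0.0 (shut) to 1.0 (fully open); "grasp_force": force on a finger pad.
Only numpy, scipy, OpenCV 4.12 (cv2) and the standard library are available. Lean on these libraries where they do the work, as an engineer would, in place of code of your own. Each camera call takes 0.05 s, during which the arm holds its last target. There are 200 camera calls.

## Working session

There is one attempt and no reset: what is moved stays moved. The work goes in short steps, Python scripts to look and compute and a shell command to move; the robot and the scene stay as the last step left them, time stands still between calls to the robot, and variables do not carry over. Pictures are saved under pics/ and viewed, at most 10 in all, crops included, and the job is handed in when it is done.

```bash
mkdir -p pics; ls; python3 - <<'E'
from rig import r
import cv2,numpy as np
s=r.sense();print(s['eef_pos'],s['tcp_rot'],s['opening'],s['clock'])
for n in('scene','top','wrist'):
    f=r.grab_frame(n);cv2.imwrite(f'pics/{n}0.png',f[:,:,::-1]);c=r.camera_info(n);print(n,{k:np.round(v,3).tolist() for k,v in c.items() if not isinstance(v,str)})
E
```

```text
pics
[136.7552984  609.36457676 230.5537883 ] [-3.14018697e+00 -3.92143154e-06  2.92083727e+00] 1.0050743076663329 0.0
scene {'K': [[516.017, 0.0, 319.091], [0.0, 516.017, 190.058], [0.0, 0.0, 1.0]], 'rvec': [0.972, 2.713, -0.744], 'tvec': [414.827, -207.222, 1895.334]}
top {'K': [[374.541, 0.0, 317.906], [0.0, 374.541, 197.522], [0.0, 0.0, 1.0]], 'rvec': [2.096, -2.123, 0.238], 'tvec': [17.567, 569.887, 1140.049]}
wrist {'K': [[334.164, 0.0, 319.588], [0.0, 334.164, 189.123], [0.0, 0.0, 1.0]], 'mount': [[-0.0, -0.965, -0.261, 66.093], [1.0, -0.0, -0.0, 1.127], [0.0, -0.261, 0.965, -143.586], [0.0, 0.0, 0.0, 1.0]]}
```

View pics/scene0.png

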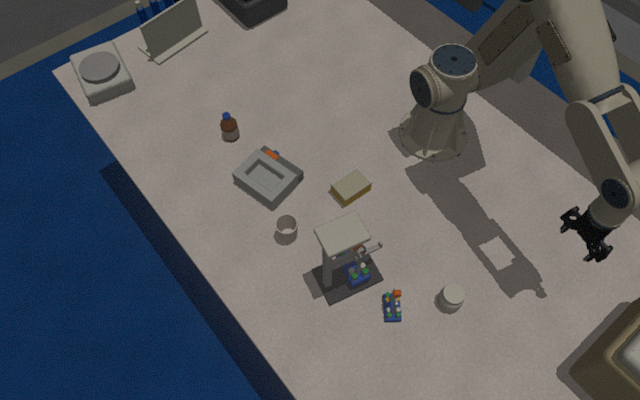

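View pics/top0.png

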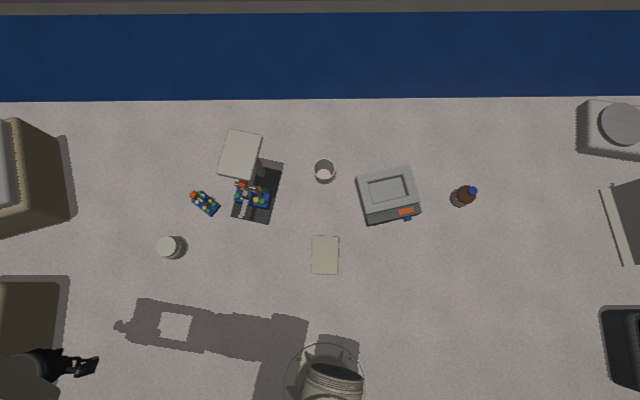

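The scene view shows the stand at about (345,255) with its lamp, and a smaller look-alike carrier at (392,305). The block is at (268,175). In the top view the stand is at about (255,190), the well at (388,188), the tip box at (325,255), the jar at (170,247), the beaker at (325,171) and the bottle at (463,196).

```bash
cat > h.py <<'E'
from rig import r
import cv2,numpy as np
from scipy.spatial.transform import Rotation as R
def pose(s=None):
    s=s or r.sense();T=np.eye(4);T[:3,:3]=R.from_euler('xyz',s['tcp_rot']).as_matrix();T[:3,3]=s['eef_pos'];return T
def cam(n,T=None):
    "K, camera->world 4x4"
    c=r.camera_info(n);K=np.array(c['K'])
    if n=='wrist':return K,(pose() if T is None else T)@np.array(c['mount'])
    M=np.eye(4);M[:3,:3]=cv2.Rodrigues(np.array(c['rvec'],float))[0];M[:3,3]=np.ravel(c['tvec']);return K,np.linalg.inv(M)
def ray(C,uv):
    K,M=C;d=M[:3,:3]@np.linalg.solve(K,[uv[0],uv[1],1]);return M[:3,3],d/np.linalg.norm(d)
def onz(C,uv,z):
    o,d=ray(C,uv);return o+d*(z-o[2])/d[2]
def tri(*obs):
    A=np.zeros((3,3));b=np.zeros(3)
    for C,uv in obs:
        o,d=ray(C,uv);P=np.eye(3)-np.outer(d,d);A+=P;b+=P@o
    p=np.linalg.solve(A,b);return p,[round(float(np.linalg.norm(np.cross(p-ray(C,uv)[0],ray(C,uv)[1]))),1) for C,uv in obs]
def proj(C,p):
    K,M=C;q=K@(np.linalg.inv(M)@np.append(p,1))[:3];return q[:2]/q[2]
def cmd(p,Rm,T=None):
    "row for target pose"
    T=pose() if T is None else T
    t=T[:3,:3].T@(np.array(p)-T[:3,3])/200;w=R.from_matrix(T[:3,:3].T@Rm).as_rotvec()/np.pi
    return np.round(np.r_[t,w],4).tolist()
E
python3 - <<'E'
from h import *
t=cam('top');s=cam('scene')
for n,uv,z in[('lampctr',(240,155),335),('base',(263,191),12),('well',(388,188),66),('tipbox',(325,255),57),('jar',(170,247),85),('beaker',(325,171),90),('bottle',(463,196),100),('lookalike',(205,203),30)]:print(n,onz(t,uv,z).round())
a=cv2.imread('pics/top0.png')[110:235,180:300];b=cv2.imread('pics/scene0.png')[205:330,295:415]
cv2.imwrite('pics/c1.png',np.hstack([cv2.resize(x,None,fx=3.3,fy=3.3,interpolation=2) for x in(a,b)]))
a=cv2.imread('pics/top0.png')[150:240,340:440];b=cv2.imread('pics/scene0.png')[135:225,220:320]
cv2.imwrite('pics/c2.png',np.hstack([cv2.resize(x,None,fx=4,fy=4,interpolation=2) for x in(a,b)]))
E
```

```text
lampctr [622. 208. 335.]
base [606. 194.  12.]
well [ 598. -216.   66.]
tipbox [387. -10.  57.]
jar [416. 464.  85.]
beaker [650. -13.  90.]
bottle [ 561. -442.  100.]
lookalike [563. 381.  30.]
```

View pics/c1.png

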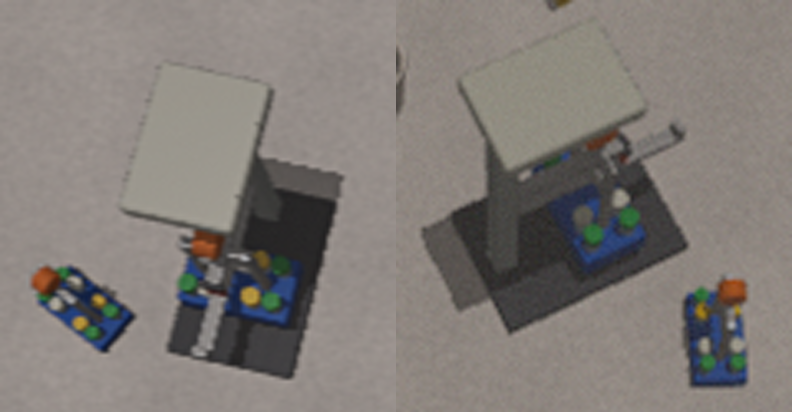

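View pics/c2.png

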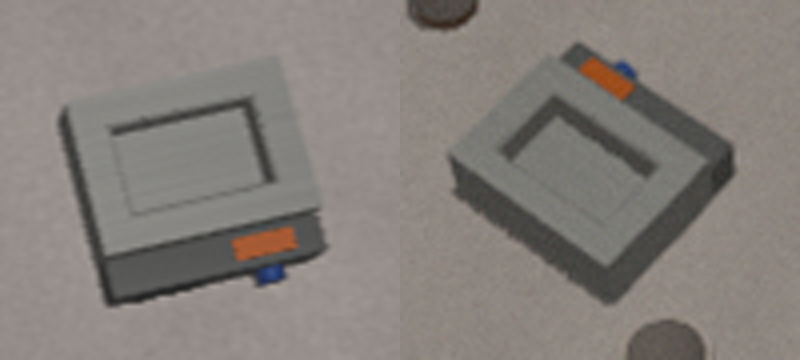

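The stand crop shows the hook tip at top (240.6,216.7) and scene (382,243.8), with the lamp's front edge running (216.7,173.6)–(251.5,180.3) in the top view. The orange disc is just visible at about (242,184). The block crop shows the well corners in both views, with the panel on the robot's side, so the block is yawed slightly.

```bash
python3 - <<'E'
from h import *
t=cam('top');s=cam('scene')
T=lambda x,y:(x/3.3+180,y/3.3+110); S=lambda x,y:((x-396)/3.3+295,y/3.3+205)
print('tip',tri((t,T(200,352)),(s,S(683,128))))
# lamp top corners z=335
tc=[T(162,62),T(271,86),T(236,226),T(121,206)]
P=np.array([onz(t,c,335) for c in tc]);print(P.round())
f=(P[0]+P[1]-P[2]-P[3]);yaw=np.arctan2(f[1],f[0]);print('yaw',yaw,'front mid',(P[2]+P[3])/2)
sc=[S(460,82),S(600,20),S(646,103),S(508,168)]
print(np.array([onz(s,c,335) for c in sc]).round())
bc=[T(168,350),T(292,377),T(336,205)];B=np.array([onz(t,c,12) for c in bc]);print('base',B.round())
W=lambda x,y:(x/4+340,y/4+150); V=lambda x,y:((x-400)/4+220,y/4+135)
tw=[W(110,130),W(250,97),W(274,182),W(133,214)]
sw=[V(655,175),V(556,97),V(500,155),None]
Q=np.array([onz(t,c,66) for c in tw]);print('well',Q.round(),Q.mean(0))
ct=[W(66,104),W(277,57),W(320,208),W(105,252)];C=np.array([onz(t,c,66) for c in ct]);print('block',C.round(),C.mean(0))
# scene block corners
cs=[V(613,266),V(453,155),V(553,57),V(707,158)];D=np.array([onz(s,c,66) for c in cs]);print('blockS',D.round(),D.mean(0))
for a in Q,C: 
  e=a[0]-a[1]+a[3]-a[2];print('yaw',np.arctan2(-e[0],e[1]))
E
```

```text
tip (array([496.30304791, 243.49843197, 136.29590069]), [3.1, 3.1])
[[693. 238. 335.]
 [672. 153. 335.]
 [560. 177. 335.]
 [577. 264. 335.]]
yaw -0.2198785298551578 front mid [568.77855115 220.63714592 335.        ]
[[677. 161. 335.]
 [557. 189. 335.]
 [578. 267. 335.]
 [695. 241. 335.]]
base [[522. 298.  12.]
 [493. 174.  12.]
 [671. 131.  12.]]
well [[ 617. -151.   66.]
 [ 643. -266.   66.]
 [ 572. -281.   66.]
 [ 547. -166.   66.]] [ 594.94670691 -215.78095113   66.        ]
block [[ 639. -116.   66.]
 [ 677. -290.   66.]
 [ 550. -316.   66.]
 [ 517. -143.   66.]] [ 595.85695397 -216.08132815   66.        ]
blockS [[ 638. -110.   66.]
 [ 678. -282.   66.]
 [ 554. -310.   66.]
 [ 515. -143.   66.]] [ 596.2077218  -211.02511036   66.        ]
yaw 0.21898767350322118
yaw 0.2021804505934225
```

```bash
python3 -m inch '[[[-0.15,-0.1,-0.05,0,0,0],[-0.35,-0.2,-0.1,0,0,0],[-0.55,-0.33,-0.2,0,0,0],[-0.75,-0.47,-0.3,0,0,0],[-0.9,-0.6,-0.35,0,0,0],[-1,-0.68,-0.4,0,0,0],[-1,-0.7,-0.4,0,0,0]]]' 1
cat >> h.py <<'E'
O=np.array([566.5,224,0]);YAW=-.225
def Rt(deg,yaw=YAW):
    "tool tilted deg, wrist to -x of frame with yaw; tool y = frame y"
    return R.from_euler('z',yaw).as_matrix()@np.array([[-1,0,0],[0,1,0],[0,0,-1.]])@R.from_euler('y',-deg,degrees=True).as_matrix()
def st(x,y,z):return O+R.from_euler('z',YAW).apply([x,y,z])
E
python3 - <<'E'
from h import *
Rm=Rt(43);print(pose()[:3,3],cmd(st(-50,0,284),Rm))
E
```

```text
clock: 0.73
eef_pos: [304.3, 426.6, 313.3]
tcp_rot: [3.14, 0.002, 2.919]
contact_force: [0.4, 1.1, -0.0]
opening: 1.001
grasp_force: 0.0
[304.34460711 426.62663754 313.31084956] [-1.2519, -0.6981, 0.1487, 0.0006, -0.2381, 0.0005]
```

```bash
python3 -m inch '[[[-0.1,-0.07,0,0,-0.03,0],[-0.25,-0.17,0,0,-0.065,0],[-0.4,-0.27,0.02,0,-0.1,0],[-0.55,-0.38,0.04,0,-0.135,0],[-0.7,-0.48,0.06,0,-0.17,0],[-0.82,-0.58,0.07,0,-0.205,0],[-0.93,-0.66,0.08,0,-0.238,0],[-1,-0.7,0.08,0,-0.238,0]]]'
python3 -m inch '[[[0,0,0,0,0,0],[0,0,0,0,0,0]]]'
python3 - <<'E'
from h import *
Rm=Rt(43);print(pose()[:3,3],cmd(st(-50,0,284),Rm))
np.save('T1.npy',pose());f=r.grab_frame('wrist');cv2.imwrite('pics/w1.png',f[:,:,::-1])
E
```

```text
clock: 1.4
eef_pos: [464.5, 246.1, 292.6]
tcp_rot: [-3.136, 0.752, 2.925]
contact_force: [0.2, -0.5, -0.8]
opening: 1.0
grasp_force: 0.0
clock: 1.57
eef_pos: [465.7, 248.8, 295.1]
tcp_rot: [3.141, 0.747, 2.92]
contact_force: [-0.5, 0.5, 0.3]
opening: 0.998
grasp_force: 0.0
[465.69704341 248.82174492 295.06814273] [-0.1598, -0.0094, 0.2233, 0.0007, -0.0012, 0.0007]
```

View pics/w1.png

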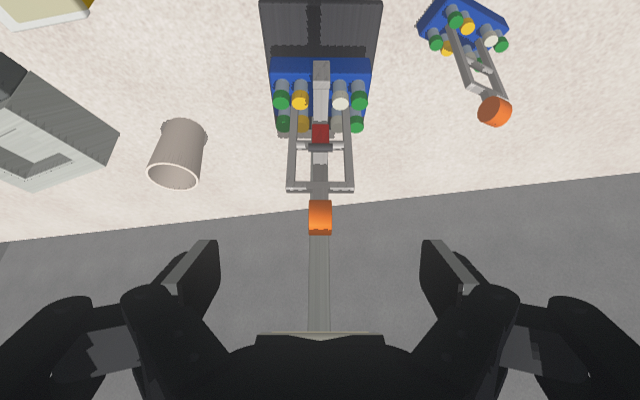

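The wrist view shows the big carrier centred and square to the tool: disc at (320,217), crossbar at (320,147), red keeper at (320,133) and hook tip at (321,62). The lamp edge is at row 333.

```bash
python3 -m inch '[[[-0.05,0,0.05,0,0,0],[-0.1,0,0.12,0,0,0],[-0.15,-0.01,0.2,0,0,0],[-0.16,-0.01,0.22,0,0,0],[-0.16,-0.01,0.22,0,0,0],[-0.16,-0.01,0.22,0,0,0]]]'
python3 - <<'E'
from h import *
T1=np.load('T1.npy');T2=pose();np.save('T2.npy',T2);f=r.grab_frame('wrist');cv2.imwrite('pics/w2.png',f[:,:,::-1])
ob=[]
for n,T in(('w1',T1),('w2',T2)):
    hsv=cv2.cvtColor(cv2.imread(f'pics/{n}.png'),cv2.COLOR_BGR2HSV)
    m=cv2.inRange(hsv,(5,150,90),(17,255,255));m[:,:220]=0;m[:,420:]=0
    N,l,stt,c=cv2.connectedComponentsWithStats(m);i=1+np.argmax(stt[1:,4]);x,y,w,h,_=stt[i];print(n,stt[i],c[i]);ob.append((cam('wrist',T),(x+w/2-.5,y+h/2-.5)))
p,e=tri(*ob);print(p,e)
d=R.from_euler('z',-YAW).apply(p-O);print('stand',d)
C=ob[1][0];print('lamp/tip preds',[proj(C,st(*q)).round() for q in((0,45,315),(0,-45,315),(-74,0,146),(-74,7,146))])
tz=Rt(43)[:,2];print(cmd(p+19*tz,Rt(43)), T2[:3,3])
E
```

```text
clock: 2.12
eef_pos: [517.2, 235.7, 284.8]
tcp_rot: [3.141, 0.747, 2.92]
contact_force: [-0.2, -0.2, 0.3]
opening: 1.002
grasp_force: 0.0
w1 [309 200  23  35 779] [319.85879332 217.36842105]
w2 [ 308  176   28   41 1137] [321.53562005 196.10466139]
[581.03549194 224.07837582 219.95018108] [0.2, 0.2]
stand [ 14.15162574   3.31936102 219.95018108]
lamp/tip preds [array([399., 332.]), array([234., 332.]), array([317.,  22.]), array([328.,  23.])]
[-0.018, 0.0123, 0.5541, 0.001, -0.001, 0.0009] [517.23136051 235.71854292 284.80158571]
```

View pics/w2.png

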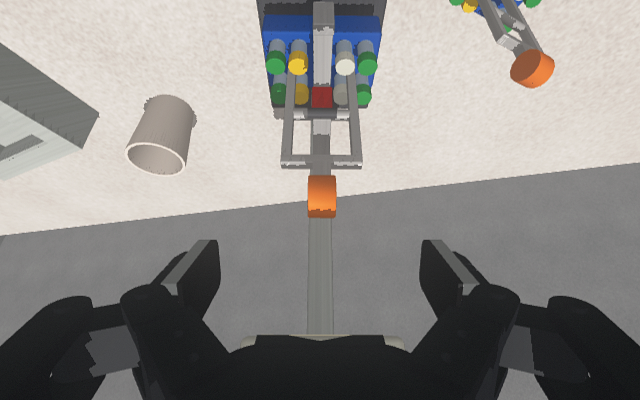

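The second wrist view puts the disc at (322,196), between the fingers, with the lamp edge at rows 333–336. The disc triangulates to z = 220, which agrees with the text, so I'll approach along the tool axis.

```bash
python3 -m inch '[[[-0.02,0.01,0.1,0,0,0],[-0.02,0.012,0.22,0,0,0],[-0.02,0.012,0.34,0,0,0],[-0.02,0.012,0.43,0,0,0],[-0.02,0.012,0.5,0,0,0],[-0.02,0.012,0.54,0,0,0],[-0.02,0.012,0.55,0,0,0],[-0.02,0.012,0.55,0,0,0]]]'
python3 -m inch '[[[0,0,0,0,0,0],[0,0,0,0,0,0],[0,0,0,0,0,0],[0,0,0,0,0,0],[0,0,0,0,0,0],[0,0,0,0,0,0],[0,0,0,0,0,0],[0,0,0,0,0,0]]]' -1 70
python3 - <<'E'
from h import *
T=pose();print(T[:3,3]-T[:3,2]*19,r.sense()['contact_force'],r.sense()['wrist_torque'])
E
```

```text
clock: 2.83
eef_pos: [593.6, 221.0, 206.8]
tcp_rot: [-3.141, 0.748, 2.921]
contact_force: [-0.3, -0.1, 0.7]
opening: 0.997
grasp_force: 0.0
clock: 3.5
eef_pos: [594.0, 220.4, 207.3]
tcp_rot: [-3.141, 0.748, 2.921]
contact_force: [-2.5, -1.3, 5.8]
opening: 0.222
grasp_force: 69.8
[581.34970806 223.27782137 221.24104107] [-2.49755837 -1.29208938  5.79015758] [-0.47276507  0.32311429 -0.27563692]
```

```bash
python3 -m inch '[[[-0.005,0,-0.005,0,0,0],[0.015,0,-0.025,0,0,0],[0.04,0,-0.05,0,0,0],[0.068,0,-0.075,0,0,0],[0.095,0,-0.1,0,0,0]]]'
python3 - <<'E'
from h import *
T=pose();f=r.grab_frame('wrist');cv2.imwrite('pics/w3.png',f[:,:,::-1])
hsv=cv2.cvtColor(f,cv2.COLOR_RGB2HSV);m=cv2.inRange(hsv,(0,150,60),(4,255,255))|cv2.inRange(hsv,(172,150,60),(180,255,255))
N,l,s,c=cv2.connectedComponentsWithStats(m);print([(a.tolist()) for a in s[1:] if a[4]>15])
E
```

```text
clock: 3.92
eef_pos: [565.9, 226.7, 208.1]
tcp_rot: [-3.141, 0.747, 2.921]
contact_force: [1.7, 0.5, -3.1]
opening: 0.224
grasp_force: 68.6
[[305, 103, 30, 40, 1170]]
```

```bash
python3 -m inch '[[[0.028,0,-0.026,0,0,0],[0.055,0,-0.052,0,0,0],[0.082,0,-0.077,0,0,0],[0.108,0,-0.1,0,0,0],[0.122,0,-0.115,0,0,0],[0.126,0,-0.118,0,0,0],[0.126,0,-0.118,0,0,0]]]'
python3 - <<'E'
from h import *
T=pose();f=r.grab_frame('wrist');cv2.imwrite('pics/w4.png',f[:,:,::-1])
hsv=cv2.cvtColor(f,cv2.COLOR_RGB2HSV);m=cv2.inRange(hsv,(0,150,60),(4,255,255))|cv2.inRange(hsv,(172,150,60),(180,255,255))
N,l,s,c=cv2.connectedComponentsWithStats(m);print([(a.tolist()) for a in s[1:] if a[4]>15])
print(T[:3,3]-19*T[:3,2])
a,b=[cv2.resize(cv2.imread(f'pics/{n}.png')[0:260,220:420],(400,520),interpolation=2) for n in('w3','w4')];cv2.imwrite('pics/c34.png',np.hstack([a,b]))
E
```

```text
clock: 4.55
eef_pos: [533.0, 234.6, 208.8]
tcp_rot: [3.141, 0.748, 2.921]
contact_force: [0.1, -0.1, -4.7]
opening: 0.22
grasp_force: 69.1
[[306, 150, 26, 30, 706]]
[520.41963687 237.39099109 222.76015208]
```

View pics/c34.png

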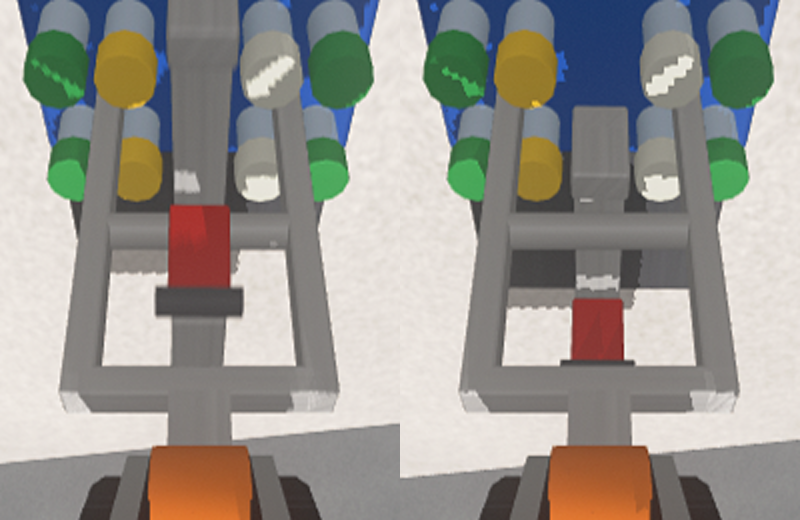

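The left crop, mid-draw, shows the bar pushing the red keeper. In the right crop the keeper has sprung shut behind the bar, which now sits between keeper and tip. Next comes the lift of about 33 mm, then the draw forward.

```bash
python3 -m inch '[[[-0.015,0,-0.016,0,0,0],[-0.04,0,-0.043,0,0,0],[-0.07,0,-0.075,0,0,0],[-0.095,0,-0.1,0,0,0],[-0.11,0,-0.118,0,0,0],[-0.113,0,-0.12,0,0,0],[-0.113,0,-0.12,0,0,0]]]'
python3 -m inch '[[[0.02,0,-0.02,0,0,0],[0.06,0,-0.056,0,0,0],[0.12,0,-0.112,0,0,0],[0.18,0,-0.168,0,0,0],[0.24,0,-0.224,0,0,0],[0.3,0,-0.28,0,0,0],[0.33,0,-0.31,0,0,0],[0.34,0,-0.317,0,0,0]]]'
python3 - <<'E'
from h import *
t=cam('top')
T=pose();g=T[:3,3]-19*T[:3,2];print(g)
# fwd/up test; target: over the well with underside 60 above mouth
Cw=np.array([595.5,-215,66]);yb=.215
Rm=Rt(43,yb);p=Cw+[0,0,-34+183+60]
off=T[:3,3]-g
print(cmd(p+19*Rm[:,2],Rm)); print(cmd(g+[0,0,45]+off,T[:3,:3]))
E
```

```text
clock: 5.18
eef_pos: [533.8, 234.2, 242.1]
tcp_rot: [3.141, 0.748, 2.92]
contact_force: [0.0, -0.5, -3.9]
opening: 0.223
grasp_force: 69.0
clock: 5.85
eef_pos: [441.3, 255.0, 241.7]
tcp_rot: [-3.141, 0.747, 2.923]
contact_force: [-0.6, 0.0, -3.8]
opening: 0.222
grasp_force: 69.0
[428.7346741  257.78009739 255.61416337]
[-1.0353, -2.0988, 0.8278, -0.0942, -0.001, -0.1012]
[-0.1529, -0.0001, -0.165, 0.0, 0.0, 0.0]
```

```bash
python3 -m inch '[[[-0.02,0,-0.02,0,0,0],[-0.06,0,-0.065,0,0,0],[-0.1,0,-0.11,0,0,0],[-0.14,0,-0.15,0,0,0],[-0.153,0,-0.165,0,0,0]]]'
python3 -m inch '[[[-0.02,-0.05,0.025,-0.002,0,-0.002],[-0.07,-0.15,0.075,-0.007,0,-0.007],[-0.13,-0.29,0.145,-0.013,0,-0.014],[-0.19,-0.44,0.22,-0.02,0,-0.022],[-0.26,-0.59,0.295,-0.027,0,-0.029],[-0.33,-0.74,0.37,-0.035,0,-0.037],[-0.39,-0.88,0.44,-0.041,0,-0.044],[-0.44,-1,0.5,-0.047,0,-0.05]]]'
cat > tgt.py <<'E'
from h import *
import sys
x,y,yb,up=map(float,sys.argv[1:5])
T=pose();Rm=Rt(43,yb);p=np.array([x,y,66-34+183+up]);print((T[:3,3]-19*T[:3,2]).round(1),cmd(p+19*Rm[:,2],Rm))
E
python3 tgt.py 595.5 -215 .215 60
```

```text
clock: 6.27
eef_pos: [443.9, 255.0, 289.1]
tcp_rot: [3.139, 0.749, 2.919]
contact_force: [-0.1, -0.0, -4.6]
opening: 0.221
grasp_force: 69.1
clock: 6.93
eef_pos: [514.8, 60.3, 271.7]
tcp_rot: [3.139, 0.732, 3.111]
contact_force: [-2.4, 1.3, -5.2]
opening: 0.219
grasp_force: 69.4
[502.1  60.6 285.8] [-0.3427, -1.3486, 0.3757, -0.052, -0.0059, -0.0576]
```

```bash
python3 -m inch '[[[-0.04,-0.1,0.04,-0.005,0,-0.005],[-0.07,-0.2,0.07,-0.01,0,-0.01],[-0.1,-0.3,0.09,-0.016,0,-0.017],[-0.12,-0.38,0.1,-0.02,0,-0.02],[-0.13,-0.4,0.1,-0.02,0,-0.02],[-0.13,-0.4,0.1,-0.02,0,-0.02],[-0.13,-0.4,0.1,-0.02,0,-0.02]]]'
python3 tgt.py 595.5 -215 .215 60
```

```text
clock: 7.52
eef_pos: [541.8, -12.8, 271.1]
tcp_rot: [3.13, 0.722, -3.091]
contact_force: [-0.2, 0.0, -4.5]
opening: 0.226
grasp_force: 69.2
[529.3 -13.6 285.4] [-0.1773, -1.0154, 0.2114, -0.0314, -0.0087, -0.0387]
```

```bash
python3 - <<'E'
from h import *
T=pose();np.save('T5.npy',T);f=r.grab_frame('wrist');cv2.imwrite('pics/w5.png',f[:,:,::-1])
E
python3 -m inch '[[[-0.02,-0.1,0.025,-0.003,-0.001,-0.004],[-0.04,-0.2,0.045,-0.007,-0.002,-0.008],[-0.06,-0.32,0.07,-0.01,-0.003,-0.013],[-0.08,-0.44,0.09,-0.014,-0.004,-0.017],[-0.1,-0.54,0.11,-0.017,-0.005,-0.021],[-0.1,-0.6,0.12,-0.02,-0.005,-0.023],[-0.1,-0.6,0.12,-0.02,-0.005,-0.023],[-0.1,-0.6,0.12,-0.02,-0.005,-0.023]]]'
python3 - <<'E'
from h import *
T=pose();np.save('T6.npy',T);f=r.grab_frame('wrist');cv2.imwrite('pics/w6.png',f[:,:,::-1])
b=cv2.vconcat([cv2.imread('pics/w5.png')[:300],cv2.imread('pics/w6.png')[:300]]);cv2.imwrite('pics/c56.png',b)
C=np.array([595.5,-215,66]);Rz=R.from_euler('z',.215)
for n in'56':print([proj(cam('wrist',np.load(f'T{n}.npy')),C+Rz.apply([a,b,0])).round().tolist() for a,b in((-36,59),(36,59),(36,-59),(-36,-59))])
E
python3 tgt.py 595.5 -215 .215 60
```

```text
clock: 8.23
eef_pos: [579.4, -131.0, 265.0]
tcp_rot: [3.131, 0.739, -2.997]
contact_force: [0.6, 0.8, -4.0]
opening: 0.223
grasp_force: 69.5
[[124.0, 5.0], [171.0, 79.0], [63.0, 94.0], [-5.0, 28.0]]
[[274.0, -44.0], [289.0, 48.0], [157.0, 56.0], [109.0, -32.0]]
[ 566.6 -132.1  279.1] [-0.0484, -0.4283, 0.0664, -0.0116, -0.0037, -0.0164]
```

View pics/c56.png

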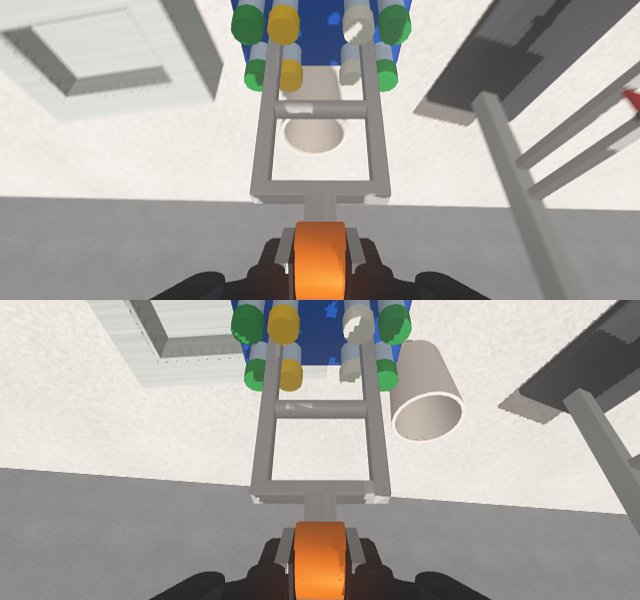

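Both wrist crops show the well mouth close to where I predicted it. In w5 the corners are near (171,80) and (66,96), and the carrier hangs straight. I'll enlarge w5 to refine the corners.

```bash
python3 - <<'E'
import cv2
cv2.imwrite('pics/c5.png',cv2.resize(cv2.imread('pics/w5.png')[0:120,0:200],None,fx=4,fy=4,interpolation=cv2.INTER_CUBIC))
E
```

```text
(no output)
```

View pics/c5.png

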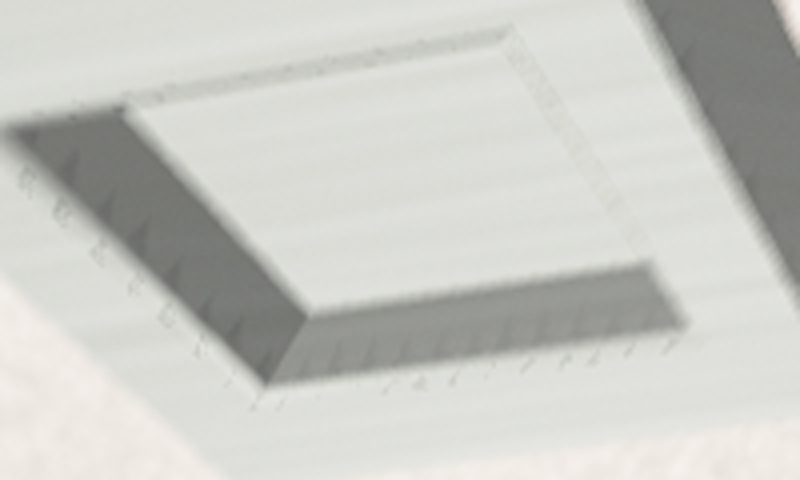

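The mouth corners in the w5 enlargement are (171.2,81.2), (66.7,95.7), (2,32) and (127.5,7.5) in original pixels.

```bash
python3 - <<'E'
from h import *
c=cam('wrist',np.load('T5.npy'));t=cam('top')
w=[(127.2,7.2),(170.9,80.9),(66.4,95.4),(1.7,31.7)]  # (-,+),(+,+),(+,-),(-,-)
Q=np.array([onz(c,u,66) for u in w]);print(Q.round(1),Q.mean(0))
ex=Q[1]-Q[0]+Q[2]-Q[3];ey=Q[1]-Q[2]+Q[0]-Q[3];print(np.linalg.norm(ex)/2,np.linalg.norm(ey)/2,np.arctan2(ex[1],ex[0]),np.arctan2(-ey[0],ey[1]))
W=lambda x,y:(x/4+340,y/4+150)
tt=[W(133,214),W(110,130),W(250,97),W(274,182)]
for a,b in zip(w,tt):print(tri((c,a),(t,b)))
E
```

```text
[[ 549.5 -163.4   66. ]
 [ 620.6 -151.    66. ]
 [ 644.4 -262.4   66. ]
 [ 576.4 -277.7   66. ]] [ 597.71412537 -213.59032968   66.        ]
70.87806971650521 115.6465505751898 0.19679226182410473 0.22054378207107056
(array([ 548.97059355, -165.19610344,   64.7654025 ]), [1.7, 1.7])
(array([ 616.05373123, -149.28912008,   70.95369697]), [0.9, 0.9])
(array([ 644.84649283, -265.05098202,   64.16673586]), [1.6, 1.6])
(array([ 574.4983011 , -279.35439481,   65.48274072]), [2.5, 2.5])
```

```bash
python3 -m inch '[[[-0.01,-0.07,0.01,-0.002,-0.001,-0.003],[-0.02,-0.15,0.02,-0.004,-0.001,-0.006],[-0.03,-0.24,0.035,-0.006,-0.002,-0.009],[-0.04,-0.32,0.045,-0.009,-0.003,-0.012],[-0.045,-0.38,0.055,-0.011,-0.004,-0.015],[-0.048,-0.42,0.066,-0.0116,-0.004,-0.016],[-0.048,-0.425,0.066,-0.0116,-0.004,-0.016],[-0.048,-0.425,0.066,-0.0116,-0.004,-0.016]]]'
python3 tgt.py 597 -214 .21 42
```

```text
clock: 8.95
eef_pos: [613.9, -205.5, 274.2]
tcp_rot: [3.136, 0.725, -2.942]
contact_force: [-0.2, 0.1, -4.0]
opening: 0.22
grasp_force: 69.4
[ 601.6 -208.1  288.4] [0.1229, -0.025, 0.0987, -0.0004, -0.0082, -0.0026]
```

```bash
python3 -m inch '[[[0.03,-0.005,0.02,0,-0.002,0],[0.06,-0.015,0.05,0,-0.005,-0.001],[0.1,-0.02,0.08,0,-0.007,-0.002],[0.12,-0.025,0.098,0,-0.008,-0.0026],[0.123,-0.025,0.098,0,-0.008,-0.0026],[0.123,-0.025,0.098,0,-0.008,-0.0026],[0.123,-0.025,0.098,0,-0.008,-0.0026]]]'
python3 tgt.py 597 -214 .21 42
python3 - <<'E'
from h import *
T=pose();np.save('T7.npy',T)
for n in('wrist','scene','top'):cv2.imwrite(f'pics/{n}7.png',r.grab_frame(n)[:,:,::-1])
a=cv2.resize(cv2.imread('pics/wrist7.png')[0:260,150:490],(480,367),interpolation=2)
b=cv2.resize(cv2.imread('pics/scene7.png')[125:225,225:315],(320,367),interpolation=2)
cv2.imwrite('pics/c7.png',np.hstack([a,b]))
E
```

```text
clock: 9.53
eef_pos: [617.2, -205.6, 260.3]
tcp_rot: [3.138, 0.713, -2.951]
contact_force: [0.1, 0.8, -3.9]
opening: 0.221
grasp_force: 69.4
[ 605.  -208.1  274.7] [0.0883, -0.0208, 0.0374, -0.0029, -0.0118, -0.0046]
```

View pics/c7.png

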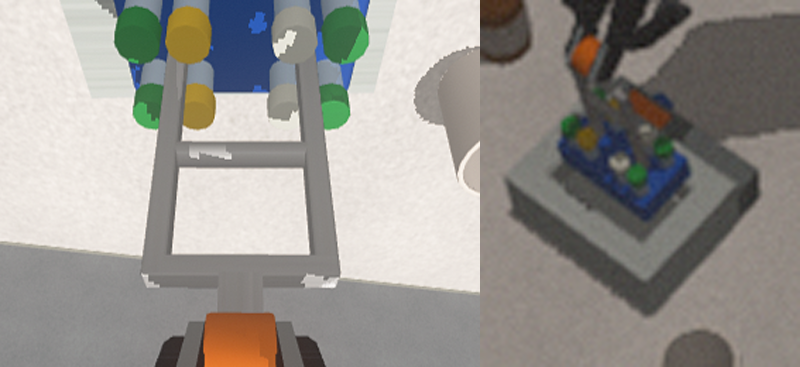

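The carrier hangs straight over the well, but the arm isn't quite reaching the commanded pose, so I'll check the joints.

```bash
python3 - <<'E'
from h import *
print(np.round(r.sense()['qpos'],3))
E
python3 -m inch '[[[0,0,0,0,0,0],[0,0,0,0,0,0],[0,0,0,0,0,0]]]'
python3 - <<'E'
from h import *
print(np.round(r.sense()['qpos'],3))
E
```

```text
[-0.564  0.176  2.011  0.922  0.602 -3.017]
clock: 9.93
eef_pos: [617.2, -205.8, 260.4]
tcp_rot: [3.138, 0.713, -2.951]
contact_force: [-0.6, 0.1, -3.8]
opening: 0.222
grasp_force: 69.4
[-0.564  0.176  2.011  0.921  0.602 -3.017]
```

```bash
cat > fk.py <<'E'
from h import *
from scipy.optimize import least_squares
def ori(q,s4,s6):
    e=R.from_euler
    return (e('z',q[0])*e('y',q[1]+q[2])*e('z',s4*q[3])*e('y',q[4])*e('z',s6*q[5]))
q0=np.array([1.348,.353,1.633,0,1.155,-.002]);p0=np.array([136.88,609.829,231.281]);R0=R.from_euler('xyz',[-3.1402,0,2.9208])
s=r.sense();q1=np.array(s['qpos']);p1=np.array(s['eef_pos']);R1=R.from_euler('xyz',s['tcp_rot'])
best=min((( (ori(q1,a,b).inv()*R1).inv()*(ori(q0,a,b).inv()*R0)).magnitude(),a,b) for a in(1,-1) for b in(1,-1))
_,s4,s6=best;M=ori(q0,s4,s6).inv()*R0
def fk(q,L):
    h,a2,a3,e3,LT,a1=L;o=R.from_euler('z',q[0])
    t2=q[1];t3=q[1]+q[2];u=lambda t:np.array([np.sin(t),0,np.cos(t)])
    w=o.apply(np.array([a1,0,h])+a2*u(t2)+a3*u(t3)+e3*u(t3-np.pi/2));Rm=ori(q,s4,s6)*M
    return w+LT*Rm.apply([0,0,1]),Rm
E
python3 - <<'E'
from fk import *
print(best,M.as_euler('xyz'))
f=lambda L:np.r_[fk(q0,L)[0]-p0,fk(q1,L)[0]-p1,(L-[350,420,400,0,300,0])*.02]
L=least_squares(f,[350,420,400,0,300,0]).x;print(L.round(),f(L)[:6].round(1))
np.save('L.npy',L)
lo=[-2.63,-.92,.06,-1.3,0,-3.6];hi=[2.63,2.1,2.66,4.44,2.69,3.6]
for tilt in(43,40,15,0):
  for yb in(.21,.15):
    for up in (42,0):
      for flip in (0,np.pi):
        Rm=R.from_matrix(Rt(tilt,yb+flip));p=np.array([597,-214,215+up])+19*Rm.apply([0,0,1])
        g=lambda q:np.r_[(fk(q,L)[0]-p)/100,(fk(q,L)[1].inv()*Rm).as_rotvec()]
        s=min((least_squares(g,x0,bounds=(lo,hi)) for x0 in(q1,np.r_[q1[:3],0,1,0],np.r_[q1[:3],.3,.8,-2.3],np.r_[q1[:3],3,.8,0])),key=lambda z:z.cost)
        if s.cost<1e-3:print(tilt,yb,up,round(flip),s.x.round(3))
E
```

```text
(0.0019853097446603366, 1, 1) [1.98530599e-03 1.18748325e-06 1.57079265e+00]
[358. 540. 508. -90. 346.  10.] [ 1.2 -0.5 -0.1  0.  -0.5  0.1]
43 0.21 42 0 [-0.603  0.209  2.044  1.068  0.603 -3.211]
43 0.21 42 3 [-0.203  0.762  1.145 -0.298  1.926  1.154]
43 0.21 0 0 [-0.603  0.286  2.066  1.206  0.56  -3.376]
43 0.21 0 3 [-0.203  0.803  1.164 -0.292  1.869  1.173]
43 0.15 42 0 [-0.582  0.194  2.063  1.079  0.545  3.12 ]
43 0.15 42 3 [-0.217  0.77   1.13  -0.268  1.945  1.196]
43 0.15 0 0 [-0.582  0.273  2.086  1.24   0.504 -3.35 ]
43 0.15 0 3 [-0.217  0.811  1.148 -0.263  1.887  1.213]
40 0.21 42 0 [-0.583  0.203  2.019  0.938  0.606 -3.074]
40 0.21 42 3 [-0.209  0.731  1.175 -0.28   1.877  1.156]
40 0.21 0 0 [-0.583  0.277  2.043  1.064  0.553 -3.225]
40 0.21 0 3 [-0.209  0.772  1.195 -0.275  1.819  1.173]
40 0.15 42 0 [-0.563  0.189  2.036  0.933  0.553 -3.011]
40 0.15 42 3 [-0.223  0.74   1.16  -0.252  1.895  1.198]
40 0.15 0 0 [-0.563  0.265  2.06   1.079  0.499 -3.179]
40 0.15 0 3 [-0.223  0.78   1.18  -0.247  1.836  1.213]
15 0.21 42 0 [-0.423  0.26   1.772  0.198  0.908 -2.311
[... 236 characters left out ...]
42 3 [-0.288  0.492  1.434 -0.112  1.454  1.159]
15 0.15 0 0 [-0.416  0.309  1.81   0.195  0.811 -2.256]
15 0.15 0 3 [-0.288  0.533  1.463 -0.114  1.383  1.168]
0 0.21 42 0 [-3.440e-01  3.600e-01  1.607e+00  2.000e-03  1.176e+00 -2.126e+00]
0 0.21 42 3 [-0.344  0.36   1.607 -0.002  1.173  1.017]
0 0.21 0 0 [-3.440e-01  4.060e-01  1.639e+00  2.000e-03  1.098e+00 -2.126e+00]
0 0.21 0 3 [-0.344  0.406  1.639 -0.002  1.096  1.017]
0 0.15 42 0 [-3.440e-01  3.600e-01  1.607e+00  2.000e-03  1.175e+00 -2.066e+00]
0 0.15 42 3 [-0.344  0.36   1.607 -0.002  1.174  1.077]
0 0.15 0 0 [-3.440e-01  4.060e-01  1.639e+00  2.000e-03  1.098e+00 -2.066e+00]
0 0.15 0 3 [-0.344  0.406  1.639 -0.002  1.096  1.078]
```

Joint 6 is at its limit. The carrier is alike after half a turn, and the turned pose (wrist towards the block's +x) is well within range. I'll check the turning path.

```bash
python3 - <<'E'
from fk import *
L=np.load('L.npy');lo=[-2.63,-.92,.06,-1.3,0,-3.02];hi=[2.63,2.1,2.66,4.44,2.69,3.02]
for gp in((600,-200,310),(560,-150,310)):
  x=np.clip(q1,lo,hi)
  for k in range(0,181,20):
    Rm=R.from_matrix(Rt(42,.19-np.radians(k)));p=np.array(gp)+19*Rm.apply([0,0,1])
    g=lambda q:np.r_[(fk(q,L)[0]-p)/100,(fk(q,L)[1].inv()*Rm).as_rotvec()]
    s=least_squares(g,np.clip(x,np.array(lo)+1e-3,np.array(hi)-1e-3),bounds=(lo,hi));x=s.x;print(gp,k,s.x.round(2),round(s.cost,4))
E
python3 -m inch '[[[-0.03,0,-0.04,0,0,0],[-0.08,0,-0.09,0,0,0],[-0.13,0,-0.14,0,0,0],[-0.14,0,-0.15,0,0,0],[-0.14,0,-0.15,0,0,0]]]'
python3 tgt.py 597 -214 -2.93 100
```

```text
(600, -200, 310) 0 [-0.56  0.11  2.01  0.88  0.64 -2.95] 0.0
(600, -200, 310) 20 [-0.41  0.04  2.08  0.52  0.34 -2.25] 0.0
(600, -200, 310) 40 [-0.22  0.05  2.08 -0.56  0.35 -0.82] 0.0
(600, -200, 310) 60 [-0.08  0.11  2.01 -0.88  0.65 -0.17] 0.0
(600, -200, 310) 80 [ 0.01  0.22  1.88 -0.87  0.96  0.14] 0.0
(600, -200, 310) 100 [ 0.03  0.34  1.72 -0.79  1.23  0.35] 0.0
(600, -200, 310) 120 [ 0.01  0.45  1.54 -0.69  1.47  0.53] 0.0
(600, -200, 310) 140 [-0.04  0.56  1.37 -0.57  1.68  0.72] 0.0
(600, -200, 310) 160 [-0.11  0.64  1.23 -0.44  1.86  0.92] 0.0
(600, -200, 310) 180 [-0.19  0.71  1.12 -0.28  2.    1.16] 0.0
(560, -150, 310) 0 [-0.51  0.    2.13  0.87  0.6  -2.91] 0.0
(560, -150, 310) 20 [-0.32 -0.06  2.18  0.37  0.31 -2.05] 0.0
(560, -150, 310) 40 [-0.12 -0.04  2.17 -0.69  0.41 -0.62] 0.0
(560, -150, 310) 60 [ 0.04  0.04  2.08 -0.9   0.72 -0.06] 0.0
(560, -150, 310) 80 [ 0.11  0.16  1.95 -0.87  1.02  0.22] 0.0
(560, -150, 310) 100 [ 0.12  0.28  1.79 -0.77  1.27  0.42] 0.0
(560, -150, 310) 120 [ 0.09  0.39  1.63 -0.66  1.49  0.61] 0.0
(560, -150, 310) 140 [ 0.03  0.49  1.48 -0.54  1.68  0.79] 0.0
(560, -150, 310) 160 [-0.05  0.57  1.35 -0.4   1.84  1.  ] 0.0
(560, -150, 310) 180 [-0.14  0.63  1.26 -0.24  1.95  1.23] 0.0
clock: 10.35
eef_pos: [619.2, -205.9, 302.6]
tcp_rot: [3.14, 0.715, -2.949]
contact_force: [-0.1, 0.1, -4.1]
opening: 0.219
grasp_force: 69.4
[ 607.  -208.3  317. ] [0.1423, -0.0198, -0.1134, 0.665, -0.0007, 0.739]
```

```bash
python3 -m inch '[[[0,0,0,0.02,0,0.022],[0,0,0,0.04,0,0.044],[0,0,0,0.06,0,0.067],[0,0,0,0.08,0,0.089],[0,0,0,0.1,0,0.111],[0,0,0,0.12,0,0.133],[0,0,0,0.14,0,0.156],[0,0,0,0.166,0,0.185]]]'
python3 -m inch '[[[0,0,0,0,0,0],[0,0,0,0,0,0],[0,0,0,0,0,0],[0,0,0,0,0,0]]]'
python3 tgt.py 597 -214 -2.93 100
```

```text
clock: 11.02
eef_pos: [614.7, -204.6, 295.8]
tcp_rot: [-3.13, 0.688, 2.812]
contact_force: [-0.1, -0.1, -4.7]
opening: 0.22
grasp_force: 69.4
clock: 11.35
eef_pos: [615.4, -205.3, 297.0]
tcp_rot: [-3.129, 0.69, 2.816]
contact_force: [-0.0, 0.4, -3.8]
opening: 0.227
grasp_force: 69.4
[ 604.  -201.2  311.6] [0.0862, -0.1052, -0.0966, 0.544, -0.003, 0.6219]
```

```bash
python3 -m inch '[[[0,0,0,0.02,0,0.022],[0,0,0,0.04,0,0.045],[0,0,0,0.06,0,0.068],[0,0,0,0.08,0,0.09],[0,0,0,0.1,0,0.114],[0,0,0,0.12,0,0.137],[0,0,0,0.12,0,0.137],[0,0,0,0.12,0,0.137]]]'
python3 tgt.py 597 -214 -2.93 100
```

```text
clock: 12.02
eef_pos: [616.7, -204.4, 297.4]
tcp_rot: [-3.113, 0.7, 2.246]
contact_force: [-0.9, 0.4, -4.8]
opening: 0.223
grasp_force: 69.4
[ 609.5 -194.5  311.9] [0.0287, -0.1664, -0.0436, 0.4225, -0.0033, 0.4831]
```

```bash
python3 -m inch '[[[0,0,0,0.02,0,0.022],[0,0,0,0.04,0,0.045],[0,0,0,0.06,0,0.068],[0,0,0,0.08,0,0.09],[0,0,0,0.1,0,0.114],[0,0,0,0.12,0,0.137],[0,0,0,0.14,0,0.16],[0,0,0,0.14,0,0.16]]]'
python3 tgt.py 597 -214 -2.93 100
```

```text
clock: 12.68
eef_pos: [617.3, -204.5, 296.1]
tcp_rot: [-3.101, 0.715, 1.591]
contact_force: [0.2, -0.2, -4.3]
opening: 0.223
grasp_force: 69.4
[ 617.8 -192.1  310.5] [-0.0599, -0.1649, 0.0259, 0.2817, -0.0028, 0.3254]
```

```bash
python3 -m inch '[[[0,0,0,0.02,0,0.023],[0,0,0,0.04,0,0.046],[0,0,0,0.06,0,0.069],[0,0,0,0.08,0,0.092],[0,0,0,0.1,0,0.115],[0,0,0,0.12,0,0.138],[0,0,0,0.14,0,0.161],[0,0,0,0.155,0,0.18]]]'
python3 -m inch '[[[0,0,0,0.02,0,0.023],[0,0,0,0.04,0,0.046],[0,0,0,0.06,0,0.069],[0,0,0,0.08,0,0.092],[0,0,0,0.1,0,0.115],[0,0,0,0.12,0,0.138],[0,0,0,0.12,0,0.138],[0,0,0,0.12,0,0.138]]]'
python3 tgt.py 597 -214 -2.93 60
```

```text
clock: 13.35
eef_pos: [616.2, -205.4, 296.5]
tcp_rot: [-3.116, 0.734, 0.837]
contact_force: [-0.1, -0.0, -3.9]
opening: 0.223
grasp_force: 69.4
clock: 14.02
eef_pos: [615.8, -206.5, 296.6]
tcp_rot: [-3.135, 0.741, 0.253]
contact_force: [-0.2, 0.2, -3.8]
opening: 0.225
grasp_force: 69.4
[ 628.2 -203.4  310.6] [-0.002, 0.0119, 0.2423, 0.0069, -0.0031, 0.0097]
```

```bash
python3 -m inch '[[[0,0.002,0.04,0.001,0,0.002],[0,0.005,0.1,0.003,-0.001,0.004],[-0.001,0.008,0.16,0.005,-0.002,0.007],[-0.002,0.012,0.21,0.007,-0.003,0.01],[-0.002,0.012,0.24,0.007,-0.003,0.01],[-0.002,0.012,0.24,0.007,-0.003,0.01],[-0.002,0.012,0.24,0.007,-0.003,0.01],[-0.002,0.012,0.24,0.007,-0.003,0.01]]]'
python3 tgt.py 597 -214 -2.9316 42
python3 - <<'E'
from h import *
T=pose();np.save('T8.npy',T)
for n in('wrist','scene','top'):cv2.imwrite(f'pics/{n}8.png',r.grab_frame(n)[:,:,::-1])
# blue rack mask in scene & top
for n in('scene','top'):
    f=cv2.imread(f'pics/{n}8.png');h=cv2.cvtColor(f,cv2.COLOR_BGR2HSV);C=cam(n);c=proj(C,[597,-214,90]);m=cv2.inRange(h,(108,140,40),(128,255,255))
    k=np.zeros_like(m);cv2.circle(k,tuple(int(v) for v in c),28,255,-1);m&=k
    print(n,c,cv2.boundingRect(m),cv2.minAreaRect(cv2.findNonZero(m)))
    Rz=R.from_euler('z',.21);P=np.array([proj(C,np.array([597,-214,92])+Rz.apply([a,b,z])) for a in(-32,32) for b in(-55,55) for z in(0,30)]);print(P.min(0),P.max(0))
E
```

```text
clock: 14.68
eef_pos: [585.0, -215.2, 262.9]
tcp_rot: [3.137, 0.751, 0.205]
contact_force: [-0.1, -0.4, -4.1]
opening: 0.221
grasp_force: 69.4
[ 597.7 -212.5  276.8] [0.0641, 0.0064, 0.0757, 0.0004, 0.0001, -0.0011]
scene [263.78364643 170.05423935] (245, 151, 35, 29) ((263.007080078125, 166.69381713867188), (24.821489334106445, 34.49766540527344), 75.3791275024414)
[243.78290598 149.89817641] [282.53754654 185.00373664]Traceback (most recent call last):
  File "<stdin>", line 8, in <module>
cv2.error: OpenCV(4.12.0) /io/opencv/modules/imgproc/src/convhull.cpp:143: error: (-215:Assertion failed) total >= 0 && (depth == CV_32F || depth == CV_32S) in function 'convexHull'
```

```bash
python3 -m inch '[[[0.02,0.003,0.025,0,0,0],[0.045,0.006,0.053,0,0,0],[0.064,0.007,0.076,0,0,-0.001],[0.064,0.007,0.076,0,0,-0.001],[0.064,0.007,0.076,0,0,-0.001]]]'
python3 tgt.py 597 -214 -2.9316 28
```

```text
clock: 15.25
eef_pos: [583.5, -217.0, 241.8]
tcp_rot: [3.141, 0.754, 0.209]
contact_force: [-0.4, 0.9, -3.8]
opening: 0.222
grasp_force: 69.4
[ 596.2 -214.3  255.6] [0.0466, -0.0005, 0.043, -0.0001, 0.001, -0.0001]
```

```bash
python3 -m inch '[[[0.01,0,0.009,0,0,0],[0.02,0,0.018,0,0,0],[0.03,0,0.028,0,0,0],[0.04,0,0.037,0,0.001,0],[0.046,0,0.043,0,0.001,0],[0.046,0,0.043,0,0.001,0]]]'
python3 tgt.py 597 -214 -2.9316 14
python3 - <<'E'
from h import *
print(r.sense()['wrist_torque'])
cv2.imwrite('pics/wrist9.png',r.grab_frame('wrist')[:,:,::-1]);cv2.imwrite('pics/scene9.png',r.grab_frame('scene')[:,:,::-1])
E
```

```text
clock: 15.75
eef_pos: [583.8, -217.7, 236.9]
tcp_rot: [3.136, 0.752, 0.204]
contact_force: [-4.8, 0.3, 31.3]
opening: 0.22
grasp_force: 72.9
[ 596.4 -215.   250.8] [0.0773, -0.0048, 0.0771, 0.0006, 0.0004, -0.0014]
[-0.02513165  3.1539013   0.04119252]
```

Contact with the rim at about 31 N, symmetric in y, so the carrier is off in x. I'll back off and measure rack against block in the same image.

```bash
python3 -m inch '[[[-0.02,0,-0.022,0,0,0],[-0.034,0,-0.036,0,0,0],[-0.034,0,-0.036,0,0,0],[-0.034,0,-0.036,0,0,0]]]'
python3 - <<'E'
from h import *
T=pose();np.save('T10.npy',T);f=r.grab_frame('wrist');cv2.imwrite('pics/wrist10.png',f[:,:,::-1])
print((T[:3,3]-19*T[:3,2]).round(1))
t=cv2.imread('pics/w4.png')[100:160,260:300]
for n in('w4','w6','wrist7','wrist8','wrist9','wrist10'):
    m=cv2.matchTemplate(cv2.imread(f'pics/{n}.png')[70:190,240:320],t,cv2.TM_CCOEFF_NORMED);_,v,_,l=cv2.minMaxLoc(m);print(n,round(v,2),l[0]+240,l[1]+70)
for x in(290,320,350):
    print(x,[tuple(int(v) for v in f[y-1:y+2,x-2:x+3].mean((0,1))) for y in range(40,110,3)])
C=cam('wrist',T);Rz=R.from_euler('z',.21)
for a,z in((32,105-33),(32,102),(36,66),(65,66),(65,0)):print(a,z,proj(C,np.array([596.5,-214.5,z])+Rz.apply([a,0,0])).round(1))
E
```

```text
clock: 16.18
eef_pos: [584.6, -216.8, 239.5]
tcp_rot: [3.141, 0.749, 0.209]
contact_force: [-0.5, 0.4, -4.2]
opening: 0.222
grasp_force: 69.4
[ 597.3 -214.1  253.4]
w4 1.0 260 100
w6 0.51 262 75
wrist7 0.46 262 76
wrist8 0.57 262 75
wrist9 0.52 266 75
wrist10 0.52 267 75
290 [(141, 115, 37), (132, 117, 67), (115, 125, 136), (115, 125, 135), (115, 125, 136), (115, 125, 135), (126, 125, 114), (159, 129, 41), (159, 129, 43), (158, 129, 44), (158, 129, 44), (146, 120, 44), (144, 117, 44), (144, 118, 45), (144, 118, 46), (143, 118, 46), (144, 118, 47), (119, 103, 59), (77, 78, 77), (117, 114, 110), (120, 116, 114), (122, 120, 117), (129, 127, 125), (131, 129, 127)]
320 [(36, 58, 103), (37, 59, 104), (38, 59, 104), (38, 59, 104), (40, 60, 104), (40, 60, 104), (41, 61, 104), (42, 61, 103), (62, 87, 140), (193, 196, 191), (197, 198, 192), (198, 200, 193), (198, 200, 193), (199, 200, 194), (144, 146, 144), (124, 127, 125), (124, 127, 125), (124, 127, 126), (121, 124, 122), (194, 188, 182), (147, 142, 138), (123, 121, 118), (132, 129, 127), (134, 131, 129)]
350 [(131, 129, 121), (123, 127, 128), (116, 126, 137), (116, 126, 136), (116, 126, 136), (116, 127, 136), (121, 129, 135), (145, 144, 134), (146, 145, 135), (147, 145, 136), (148, 146, 137), (150, 149, 139), (227, 225, 213), (225, 222, 209), (225, 223, 209), (224, 222, 209), (224, 222, 209), (230, 187, 149), (151, 125, 112), (201, 196, 190), (159, 154, 149), (124, 122, 119), (132, 129, 128), (134, 132, 130)]
32 72 [321.4 -36.3]
32 102 [321.6 -10.5]
36 66 [321.4 -48.2]
65 66 [ 321.6 -108.4]
65 0 [ 321.2 -146.6]
```

```bash
python3 - <<'E'
from h import *
for n,k in(('wrist10','T10'),('wrist8','T8')):
    f=cv2.imread(f'pics/{n}.png').astype(float);T=np.load(k+'.npy');C=cam('wrist',T);g=T[:3,3]-19*T[:3,2]
    p=f[:,316:326].mean(1)
    print(n,g.round(1),[(y,p[y].astype(int).tolist()) for y in list(range(60,70))+list(range(78,86))+list(range(92,98))])
    Rz=R.from_euler('z',.21)
    print('rack edge',[proj(C,g+Rz.apply([-32,0,-183+30+d])).round(1).tolist() for d in(0,-1)],'rack if +x by 3',proj(C,g+Rz.apply([-29,0,-154])).round(1))
    for a in(-36,-65):
        c=np.array([596.5,-214.5,66]);print(a,proj(C,c+Rz.apply([a,0,0])).round(1),proj(C,c+Rz.apply([a-3,0,0])).round(1))
E
```

```text
wrist10 [ 597.3 -214.1  253.4] [(60, [118, 67, 44]), (61, [121, 68, 43]), (62, [125, 70, 44]), (63, [136, 75, 45]), (64, [143, 74, 40]), (65, [151, 118, 104]), (66, [185, 184, 179]), (67, [195, 203, 201]), (68, [193, 200, 198]), (69, [194, 200, 198]), (78, [196, 202, 202]), (79, [193, 200, 199]), (80, [192, 199, 197]), (81, [175, 180, 177]), (82, [133, 135, 133]), (83, [124, 126, 123]), (84, [125, 127, 124]), (85, [125, 128, 125]), (92, [126, 127, 125]), (93, [125, 127, 124]), (94, [124, 127, 123]), (95, [118, 119, 117]), (96, [142, 146, 148]), (97, [196, 203, 211])]
rack edge [[320.9, 77.4], [320.9, 76.5]] rack if +x by 3 [320.9  73.1]
-36 [321.   53.5] [321.   56.8]
-65 [320.9  82.5] [320.9  85.2]
wrist8 [ 597.7 -212.5  276.8] [(60, [128, 72, 46]), (61, [143, 79, 48]), (62, [156, 85, 49]), (63, [156, 84, 49]), (64, [155, 81, 47]), (65, [141, 93, 73]), (66, [123, 119, 113]), (67, [124, 128, 126]), (68, [124, 127, 125]), (69, [124, 127, 124]), (78, [124, 126, 123]), (79, [114, 117, 113]), (80, [158, 163, 168]), (81, [217, 224, 231]), (82, [212, 219, 226]), (83, [209, 216, 223]), (84, [209, 216, 223]), (85, [207, 215, 222]), (92, [215, 221, 227]), (93, [211, 218, 225]), (94, [206, 213, 221]), (95, [206, 213, 221]), (96, [208, 216, 223]), (97, [210, 217, 224])]
rack edge [[320.4, 77.0], [320.4, 76.0]] rack if +x by 3 [320.4  72.7]
-36 [322.2  36. ] [322.2  39.3]
-65 [322.   65.2] [322.   67.9]
```

```bash
python3 - <<'E'
from h import *
T=np.load('T10.npy');C=cam('wrist',T);g=T[:3,3]-19*T[:3,2];Rz=R.from_euler('z',.21)
for th in(0,2,3,4,5,6):
    Ry=R.from_euler('y',-th,degrees=True)   # bottom toward +x
    q=lambda v:proj(C,g+Rz.apply(Ry.apply(v)))[1].round(1)
    print(th,'disc top/bot',q([0,0,16]),'bar',q([0,0,-83]),'rack far edge',q([-32,0,-153]))
f=cv2.imread('pics/wrist10.png');h=cv2.cvtColor(f,cv2.COLOR_BGR2HSV);print('gray col 300-345',[(y,int(f[y,298:304].mean()),int(f[y,336:342].mean())) for y in range(96,126,2)])
E
```

```text
0 disc top/bot 304.1 bar 116.0 rack far edge 77.4
2 disc top/bot 304.4 bar 112.2 rack far edge 70.4
3 disc top/bot 304.5 bar 110.3 rack far edge 66.9
4 disc top/bot 304.7 bar 108.5 rack far edge 63.3
5 disc top/bot 304.8 bar 106.6 rack far edge 59.8
6 disc top/bot 304.9 bar 104.7 rack far edge 56.1
gray col 300-345 [(96, 132, 143), (98, 196, 225), (100, 119, 148), (102, 117, 118), (104, 121, 124), (106, 127, 129), (108, 134, 136), (110, 126, 128), (112, 120, 123), (114, 116, 119), (116, 109, 111), (118, 137, 123), (120, 220, 225), (122, 222, 221), (124, 220, 222)]
```

The carrier has pitched about 3.7° in the grip, with its bottom towards the wrist. I'll correct with the tool tilt (46.7°), then lower again.

```bash
sed -i 's/Rt(43,yb)/Rt(46.7,yb)/' tgt.py; python3 tgt.py 597.5 -214.3 -2.9316 44
```

```text
[ 597.1 -214.1  253.1] [-0.0253, 0.0015, -0.0229, 0.0, -0.0209, -0.0002]
```

```bash
python3 -m inch '[[[-0.012,0,-0.011,0,-0.005,0],[-0.025,0.001,-0.023,0,-0.013,0],[-0.025,0.001,-0.023,0,-0.021,0],[-0.025,0.001,-0.023,0,-0.021,0],[-0.025,0.001,-0.023,0,-0.021,0]]]'
python3 tgt.py 597.5 -214.3 -2.9316 28
python3 - <<'E'
from h import *
T=pose();C=cam('wrist',T);f=r.grab_frame('wrist').astype(float)[:,:,::-1];cv2.imwrite('pics/wrist11.png',f)
g=T[:3,3]-19*T[:3,2];p=f[:,316:326].mean(1);d=np.abs(np.diff(p,axis=0)).sum(1);print(g.round(1),[(y,int(d[y])) for y in range(30,110) if d[y]>35])
Rz=R.from_euler('z',.21)
print('rack',proj(C,g+Rz.apply([-32,0,-153]))[1],'bar',proj(C,g+Rz.apply([0,0,-83]))[1],'blk',[proj(C,np.array([597.5,-214.3,66])+Rz.apply([a,0,0]))[1].round(1) for a in(-36,-65)])
# lateral: block side edges / rack edges at same rows
h=cv2.cvtColor(f.astype(np.uint8),cv2.COLOR_BGR2HSV);m=cv2.inRange(h,(100,120,40),(130,255,255))
for y in(5,20,60,64):
    x=np.where(m[y])[0];print(y,x.min() if len(x) else None,x.max() if len(x) else None)
print([proj(C,g+Rz.apply([a,b,-153])).round(1).tolist() for a in(-32,) for b in(55,-55)],'blk corners',[proj(C,np.array([597.5,-214.3,66])+Rz.apply([-65,b,0])).round(1).tolist() for b in(90,-90)])
print('row80 bright',[int(v) for v in f[70,120:540:10].mean(1)])
E
```

```text
clock: 16.65
eef_pos: [584.1, -217.0, 245.5]
tcp_rot: [3.141, 0.816, 0.21]
contact_force: [-0.5, -0.1, -3.8]
opening: 0.22
grasp_force: 69.5
[ 597.7 -214.1  258.6] [0.056, 0.0009, 0.0541, 0.0, 0.0003, -0.0001]
[ 597.7 -214.1  258.6] [(64, 77), (65, 91), (76, 136), (77, 180), (98, 72), (99, 220)]
rack 63.73549680335155 bar 108.60115921852366 blk [np.float64(32.2), np.float64(62.3)]
5 232 409
20 265 376
60 245 396
64 301 340
[[243.7, 63.8], [398.4, 63.7]] blk corners [[215.7, 62.3], [426.3, 62.2]]
row80 bright [109, 110, 85, 128, 127, 130, 126, 125, 126, 129, 132, 76, 76, 72, 69, 120, 92, 114, 104, 125, 126, 126, 128, 145, 133, 125, 78, 81, 129, 130, 223, 224, 222, 216, 216, 222, 224, 223, 221, 216, 217, 224][ WARN:0@0.650] global loadsave.cpp:1063 imwrite_ Unsupported depth image for selected encoder is fallbacked to CV_8U.
```

```bash
python3 -m inch '[[[0.01,0,0.01,0,0,0],[0.02,0,0.019,0,0,0],[0.03,0,0.029,0,0,0],[0.04,0,0.039,0,0,0],[0.048,0,0.046,0,0,0],[0.056,0.001,0.054,0,0,0],[0.056,0.001,0.054,0,0,0]]]'
python3 tgt.py 597.5 -214.3 -2.9316 14
```

```text
clock: 17.28
eef_pos: [584.6, -217.7, 238.7]
tcp_rot: [3.134, 0.814, 0.203]
contact_force: [7.5, 1.2, 36.1]
opening: 0.22
grasp_force: 74.1
[ 598.1 -214.8  251.8] [0.0808, -0.0037, 0.0801, 0.0008, -0.0004, -0.0015]
```

```bash
python3 - <<'E'
from h import *
print(r.sense()['wrist_torque'],r.sense()['contact_force'])
T=pose();C=cam('wrist',T);f=r.grab_frame('wrist')[:,:,::-1];cv2.imwrite('pics/wrist12.png',f);cv2.imwrite('pics/scene12.png',r.grab_frame('scene')[:,:,::-1]);np.save('T12.npy',T)
E
python3 -m inch '[[[-0.02,0,-0.022,0,0,0],[-0.034,0,-0.036,0,0,0],[-0.034,0,-0.036,0,0,0],[-0.034,0,-0.036,0,0,0]]]'
python3 - <<'E'
from h import *
print(r.sense()['wrist_torque'])
T=pose();C=cam('wrist',T);f=r.grab_frame('wrist')[:,:,::-1];cv2.imwrite('pics/wrist13.png',f);np.save('T13.npy',T)
g=T[:3,3]-19*T[:3,2];Rz=R.from_euler('z',.21);print(g)
ff=f.astype(float)
for cols in((200,206),(222,228),(312,318),(324,330),(414,420),(440,446)):
    p=ff[:,cols[0]:cols[1]].mean(1);d=np.abs(np.diff(p,axis=0)).sum(1);print(cols,[(y,int(d[y])) for y in range(1,120) if d[y]>40])
for a in(-65,-36,36,):print(a,[proj(C,np.array([597.5,-214.3,66])+Rz.apply([a,b,0])).round(1).tolist() for b in(90,59,-59,-90)])
E
```

```text
[ 0.07760333  3.1369247  -0.03149718] [ 7.50330362  1.2194482  36.12739317]
clock: 17.72
eef_pos: [584.3, -217.3, 240.4]
tcp_rot: [3.141, 0.815, 0.209]
contact_force: [0.3, -0.0, -4.9]
opening: 0.223
grasp_force: 69.5
[ 0.19643852 -0.8071655   0.03357768]
[ 597.85666321 -214.41128389  253.42218331]
(200, 206) [(94, 59), (95, 139), (96, 73)]
(222, 228) [(67, 53), (99, 50), (100, 71), (101, 83), (102, 69)]
(312, 318) [(47, 40), (64, 145), (65, 113), (66, 125), (67, 70), (80, 83), (81, 174), (82, 42), (98, 67), (99, 218), (117, 119), (118, 194), (119, 49)]
(324, 330) [(30, 41), (31, 53), (64, 144), (65, 115), (66, 125), (67, 70), (80, 125), (81, 180), (98, 60), (99, 221), (117, 116), (118, 196), (119, 43)]
(414, 420) [(66, 103), (79, 40)]
(440, 446) []
-65 [[214.4, 67.0], [250.9, 66.9], [390.1, 66.8], [426.7, 66.7]]
-36 [[203.9, 37.1], [244.1, 37.1], [397.1, 36.9], [437.3, 36.8]]
36 [[166.1, -71.0], [219.4, -71.1], [422.3, -71.3], [475.6, -71.4]]
```

```bash
python3 - <<'E'
from h import *
f=cv2.imread('pics/wrist13.png').astype(float);T=np.load('T13.npy');C=cam('wrist',T);g=T[:3,3]-19*T[:3,2];Rz=R.from_euler('z',.21)
for y in(10,25,40,52,58):
    p=f[y-1:y+2].mean(0);d=np.abs(p[3:]-p[:-3]).sum(1);x=[i+1 for i in range(1,len(d)-1) if d[i]>60 and d[i]>=d[i-1] and d[i]>d[i+1]];print(y,x)
    # predicted block side edges, rack top side edges, well side edges at this row
    out=[]
    for c,z,bs in((np.array([597.5,-214.3,0]),66,(90,59,-59,-90)),(np.array([g[0],g[1],0]),g[2]-153,(55,-55))):
        for b in bs:
            a=np.linspace(-66,66,400);q=np.array([proj(C,c+Rz.apply([k,b,z])) for k in a]);i=np.argmin(abs(q[:,1]-y));out.append((b,round(q[i,0],1)) if abs(q[i,1]-y)<1 else None)
    print('   ',out)
E
```

```text
10 [2, 232, 259, 263, 270, 296, 344, 371, 378, 381, 408, 551, 555, 582, 606, 609, 617]
    [(90, np.float64(194.4)), (59, np.float64(238.0)), (-59, np.float64(403.3)), (-90, np.float64(446.8)), (55, np.float64(230.1)), (-55, np.float64(412.1))]
25 [7, 231, 264, 267, 298, 342, 374, 378, 389, 411, 442, 538, 554, 619]
    [(90, np.float64(199.7)), (59, np.float64(241.3)), (-59, np.float64(399.8)), (-90, np.float64(441.4)), (55, np.float64(233.9)), (-55, np.float64(408.3))]
40 [13, 237, 260, 267, 272, 295, 317, 319, 345, 373, 375, 381, 392, 404, 437, 533, 539, 629]
    [(90, np.float64(204.9)), (59, np.float64(244.8)), (-59, np.float64(396.3)), (-90, np.float64(436.1)), (55, np.float64(237.7)), (-55, np.float64(404.4))]
52 [18, 51, 242, 250, 278, 282, 300, 313, 340, 359, 362, 391, 394, 399, 432, 535, 577, 579, 581, 583, 635]
    [(90, np.float64(209.1)), (59, np.float64(247.5)), (-59, np.float64(393.5)), (-90, np.float64(431.9)), (55, np.float64(240.6)), (-55, np.float64(401.3))]
58 [20, 48, 244, 249, 278, 282, 300, 312, 341, 359, 362, 387, 392, 397, 430, 537, 571, 573]
    [(90, np.float64(211.3)), (59, np.float64(248.9)), (-59, np.float64(392.2)), (-90, np.float64(429.7)), (55, np.float64(242.1)), (-55, np.float64(399.8))]
```

```bash
python3 - <<'E'
from h import *
c=cam('wrist',np.load('T5.npy'));Rz=R.from_euler('z',-.21)
b=lambda u,z=66:Rz.apply(onz(c,(u[0]/4-.4,u[1]/4-.4),z)-[597.7,-213.6,z]).round(1)[:2]
for n,u in dict(py1=(635,5),py2=(795,295),px1=(790,418),px2=(300,474),my1=(215,475),my2=(5,282)).items():print(n,b(u))
print('floor',[b(u,32) for u in((308,315),(655,265),(125,105))])
print('mouth',[b(u) for u in((510,30),(685,325),(267,383),(8,128))])
E
```

```text
py1 [-38.3  84.5]
py2 [30.4 85. ]
px1 [66.4 66.4]
px2 [ 64.  -74.7]
my1 [ 60.6 -97.8]
my2 [ -2.2 -96.2]
floor [array([ 39.1, -66.3]), array([39.2, 34.9]), array([-20.8, -64. ])]
mouth [array([-37.7,  57.3]), array([34.4, 54.6]), array([ 34.3, -59.1]), array([-35.3, -59.9])]
```

```bash
python3 tgt.py 595.5 -218 -2.9316 38; python3 tgt.py 595.5 -218 -2.9316 31
```

```text
[ 597.8 -214.4  253.1] [-0.0096, 0.0154, 0.0112, -0.0, 0.0002, -0.0002]
[ 597.8 -214.4  253.1] [0.0159, 0.0153, 0.0351, -0.0, 0.0002, -0.0002]
```

```bash
python3 -m inch '[[[-0.01,0.008,0.01,0,0,0],[-0.01,0.015,0.011,0,0,0],[-0.01,0.015,0.011,0,0,0],[0,0.015,0.02,0,0,0],[0.008,0.015,0.028,0,0,0],[0.016,0.015,0.035,0,0,0],[0.016,0.015,0.035,0,0,0]]]'
python3 tgt.py 595.5 -218 -2.9316 20
python3 - <<'E'
from h import *
s=r.sense();print(s['contact_force'],s['wrist_torque'])
E
```

```text
clock: 18.35
eef_pos: [582.8, -221.5, 238.9]
tcp_rot: [3.135, 0.815, 0.204]
contact_force: [4.1, -1.6, 22.6]
opening: 0.222
grasp_force: 72.6
[ 596.4 -218.6  251.9] [0.0591, -0.0043, 0.0607, 0.0008, -0.0002, -0.0013]
[ 4.05126556 -1.55823324 22.64794178] [-0.06338468  1.94071523  0.22072028]
```

```bash
python3 -m inch '[[[-0.007,0,-0.007,0,0,0],[-0.0105,0,-0.0035,0,0,0],[-0.014,0,0,0,0,0],[-0.0175,0,0.004,0,0,0],[-0.021,0,0.0075,0,0,0],[-0.021,0,0.0075,0,0,0]]]'
python3 tgt.py 595.5 -218 -2.9316 20
python3 - <<'E'
from h import *
s=r.sense();print(s['contact_force'],s['wrist_torque'])
E
python3 -m inch '[[[0,0.005,0,0,0,0],[0,0.01,0,0,0,0],[0,0.015,0,0,0,0],[0,0.02,0,0,0,0],[0,0.02,0,0,0,0]]]'
python3 tgt.py 595.5 -218 -2.9316 20
python3 - <<'E'
from h import *
s=r.sense();print(s['contact_force'],s['wrist_torque'])
E
```

```text
clock: 18.85
eef_pos: [579.7, -222.3, 239.4]
tcp_rot: [3.135, 0.811, 0.205]
contact_force: [6.4, -0.8, 15.0]
opening: 0.223
grasp_force: 72.2
[ 593.2 -219.3  252.5] [0.0717, -0.0048, 0.051, 0.0009, -0.0012, -0.0011]
[ 6.3591877  -0.76417755 15.04052721] [0.05900366 0.0493326  0.17787241]
clock: 19.27
eef_pos: [580.0, -224.1, 239.4]
tcp_rot: [3.142, 0.813, 0.209]
contact_force: [5.0, 8.5, 17.1]
opening: 0.221
grasp_force: 72.4
[ 593.5 -221.2  252.5] [0.072, -0.0137, 0.0506, -0.0002, -0.0007, -0.0002]
[ 4.95386639  8.528797   17.08950403] [ 1.25936961  0.54418427 -0.76119345]
```

Comparing the contact moments, the first touch was on the +x rim and the later ones on the −x rim. The right place is therefore between them, about +3.5 mm in block x from the second try.

```bash
python3 tgt.py 601.2 -213.7 -2.9316 46;  python3 tgt.py 601.2 -213.7 -2.9316 32
```

```text
[ 593.5 -221.2  252.5] [-0.0002, -0.0288, -0.0622, -0.0002, -0.0007, -0.0002]
[ 593.5 -221.2  252.5] [0.0507, -0.0288, -0.0141, -0.0002, -0.0007, -0.0002]
```

```bash
python3 -m inch '[[[-0.02,0,-0.02,0,0,0],[-0.03,0,-0.035,0,0,0],[-0.02,-0.015,-0.05,0,0,0],[-0.02,-0.03,-0.065,0,0,0],[-0.02,-0.03,-0.065,0,0,0],[-0.02,-0.03,-0.065,0,0,0]]]'
python3 tgt.py 601.2 -213.7 -2.9316 32
python3 - <<'E'
from h import *
T=pose();C=cam('wrist',T);f=r.grab_frame('wrist').astype(float)[:,:,::-1]
g=T[:3,3]-19*T[:3,2];p=f[:,316:326].mean(1);d=np.abs(np.diff(p,axis=0)).sum(1);print([(y,int(d[y])) for y in range(50,125) if d[y]>60])
Rz=R.from_euler('z',.21);print('rack',proj(C,g+Rz.apply([-32,0,-153]))[1],'bar',proj(C,g+Rz.apply([0,0,-83]))[1])
E
```

```text
clock: 19.77
eef_pos: [584.6, -218.0, 247.3]
tcp_rot: [3.141, 0.815, 0.209]
contact_force: [-0.0, 0.2, -4.3]
opening: 0.218
grasp_force: 69.6
[ 598.2 -215.2  260.3] [0.0598, -0.004, 0.0337, 0.0002, 0.0001, -0.0002]
[(64, 85), (75, 134), (76, 180), (98, 89), (99, 250), (117, 178), (118, 190)]
rack 63.87550108362509 bar 108.67512401896937
```

```bash
python3 -m inch '[[[0.01,-0.004,-0.01,0,0,0],[0.015,-0.004,-0.01,0,0,0],[0.025,-0.004,0,0,0,0],[0.035,-0.004,0.01,0,0,0],[0.047,-0.004,0.022,0,0,0],[0.06,-0.004,0.034,0,0,0],[0.06,-0.004,0.034,0,0,0]]]'
python3 tgt.py 601.2 -213.7 -2.9316 20
python3 - <<'E'
from h import *
s=r.sense();print(s['contact_force'],s['wrist_torque'])
E
```

```text
clock: 20.4
eef_pos: [587.2, -216.8, 233.3]
tcp_rot: [3.141, 0.816, 0.209]
contact_force: [-0.1, 0.9, -4.3]
opening: 0.221
grasp_force: 69.6
[ 600.8 -213.9  246.3] [0.0429, -0.0007, 0.037, -0.0, 0.0003, -0.0002]
[-0.08874072  0.87275419 -4.29709875] [ 0.20011763 -0.83301289  0.00585438]
```

No contact this time: it's entering the well. I'll keep lowering gently.

```bash
python3 -m inch '[[[0.01,0,0.009,0,0,0],[0.02,0,0.018,0,0,0],[0.03,0,0.027,0,0,0],[0.042,0,0.037,0,0,0],[0.042,0,0.037,0,0,0]]]'
python3 tgt.py 601.2 -213.7 -2.9316 7
python3 - <<'E'
from h import *
s=r.sense();print(s['contact_force'],s['wrist_torque'])
E
```

```text
clock: 20.82
eef_pos: [587.8, -216.7, 222.4]
tcp_rot: [3.141, 0.816, 0.209]
contact_force: [-0.2, 0.5, -4.5]
opening: 0.222
grasp_force: 69.6
[ 601.3 -213.8  235.4] [0.0485, -0.0007, 0.0464, 0.0, 0.0002, -0.0002]
[-0.1680319   0.54998406 -4.48298226] [ 0.1279976  -0.79890079  0.04556235]
```

```bash
python3 -m inch '[[[0.01,0,0.009,0,0,0],[0.02,0,0.019,0,0,0],[0.03,0,0.028,0,0,0],[0.04,0,0.038,0,0,0],[0.047,0,0.045,0,0,0],[0.052,0,0.05,0,0,0],[0.052,0,0.05,0,0,0]]]'
python3 tgt.py 601.2 -213.7 -2.9316 3
python3 - <<'E'
from h import *
s=r.sense();print(s['contact_force'],s['wrist_torque'])
E
```

```text
clock: 21.4
eef_pos: [587.7, -216.8, 208.4]
tcp_rot: [3.141, 0.815, 0.209]
contact_force: [0.4, 0.6, -4.4]
opening: 0.22
grasp_force: 69.6
[ 601.2 -213.9  221.4] [0.0123, -0.001, 0.0116, 0.0001, 0.0001, -0.0003]
[ 0.37047729  0.55800802 -4.4355039 ] [ 0.23050107 -0.84009594  0.0080933 ]
```

```bash
python3 -m inch '[[[0.003,0,0.003,0,0,0],[0.006,0,0.006,0,0,0],[0.009,0,0.009,0,0,0],[0.012,0,0.012,0,0,0],[0.015,0,0.014,0,0,0],[0.015,0,0.014,0,0,0]]]'
python3 tgt.py 601.2 -213.7 -2.9316 3
```

```text
clock: 21.9
eef_pos: [587.8, -217.1, 206.1]
tcp_rot: [3.139, 0.816, 0.207]
contact_force: [-1.4, -1.0, 5.2]
opening: 0.22
grasp_force: 70.5
[ 601.3 -214.2  219.1] [0.0041, -0.0024, 0.0038, 0.0002, 0.0001, -0.0006]
```

```bash
python3 -m inch '[[[0.002,0,0.002,0,0,0],[0.004,0,0.004,0,0,0],[0.004,0,0.004,0,0,0]]]'
python3 -m inch '[[[0,0,0,0,0,0],[0,0,0,0,0,0],[0,0,0,0,0,0],[0,0,0,0,0,0],[0,0,0,0,0,0],[0,0,0,0,0,0],[0,0,0,0,0,0],[0,0,0,0,0,0]]]' 0.6 20
python3 -m inch '[[[0,0,0,0,0,0],[0,0,0,0,0,0],[0,0,0,0,0,0]]]' 1 20
```

```text
clock: 22.15
eef_pos: [587.7, -217.2, 206.0]
tcp_rot: [3.138, 0.816, 0.207]
contact_force: [-1.1, -0.8, 9.6]
opening: 0.224
grasp_force: 71.0
clock: 22.82
eef_pos: [587.8, -216.8, 203.5]
tcp_rot: [3.14, 0.815, 0.209]
contact_force: [0.4, -0.3, -0.3]
opening: 0.799
grasp_force: 0.0
clock: 23.07
eef_pos: [587.8, -216.8, 203.5]
tcp_rot: [3.14, 0.815, 0.209]
contact_force: [0.2, 0.2, 0.1]
opening: 0.999
grasp_force: 0.0
```

```bash
python3 -m inch '[[[0,0,-0.03,0,0,0],[0,0,-0.1,0,0,0],[0,0,-0.2,0,0,0],[0,0,-0.32,0,0,0],[0,0,-0.44,0,0,0],[0,0,-0.54,0,0,0],[0,0,-0.6,0,0,0],[0,0,-0.6,0,0,0]]]'
python3 - <<'E'
from h import *
T1=pose();f1=r.grab_frame('wrist');np.save('T20.npy',T1)
cv2.imwrite('pics/w20.png',f1[:,:,::-1])
for n in('top','scene'):cv2.imwrite(f'pics/{n}20.png',r.grab_frame(n)[:,:,::-1])
print(T1[:3,3])
h=cv2.cvtColor(f1,cv2.COLOR_RGB2HSV);m=cv2.inRange(h,(5,150,90),(17,255,255));N,l,s,c=cv2.connectedComponentsWithStats(m)
print([(s[i].tolist()) for i in range(1,N) if s[i][4]>60])
C=cam('wrist',T1);Rz=R.from_euler('z',.21);b=np.array([598,-214,32])
q=lambda v:proj(C,b+Rz.apply(v)).round(1).tolist()
print('home: disc',q([0,0,183]),'bar',q([0,0,100]),'rackfar',q([-32,0,30]),'mouthfar',q([-36,0,34]),'blkfar',q([-65,0,34]))
p=f1[:,316:326].astype(float).mean(1);d=np.abs(np.diff(p,axis=0)).sum(1);print([(y,int(d[y]),p[y+2].astype(int).tolist()) for y in range(5,180) if d[y]>60])
E
```

```text
clock: 23.73
eef_pos: [675.1, -198.0, 287.6]
tcp_rot: [3.138, 0.812, 0.208]
contact_force: [0.2, -0.4, 0.7]
opening: 0.999
grasp_force: 0.0
[ 675.05654861 -197.98193425  287.60825408]
[[356, 103, 18, 6, 98], [308, 171, 26, 39, 944]]
home: disc [320.2, 188.2] bar [319.9, 106.6] rackfar [319.7, 77.7] mouthfar [319.7, 83.2] blkfar [319.7, 102.1]
[(19, 85, [68, 87, 122]), (20, 175, [36, 59, 110]), (21, 70, [38, 61, 110]), (77, 75, [125, 125, 117]), (78, 88, [123, 124, 119]), (81, 89, [179, 181, 175]), (101, 60, [121, 120, 118]), (102, 142, [113, 110, 108]), (113, 129, [208, 200, 192]), (114, 177, [216, 206, 198]), (148, 136, [119, 116, 114]), (149, 119, [121, 118, 115]), (169, 63, [140, 85, 59])]
```

```bash
python3 -m inch '[[[-0.1,0,-0.05,0,0,0],[-0.25,0,-0.1,0,0,0],[-0.38,0,-0.15,0,0,0],[-0.42,0,-0.17,0,0,0],[-0.42,0,-0.17,0,0,0],[-0.42,0,-0.17,0,0,0]]]'
python3 - <<'E'
from h import *
T=pose();f=r.grab_frame('wrist');cv2.imwrite('pics/w21.png',f[:,:,::-1]);ob=[]
for img,t in((cv2.imread('pics/w20.png'),np.load('T20.npy')),(f[:,:,::-1].copy(),T)):
    m=cv2.inRange(cv2.cvtColor(img,cv2.COLOR_BGR2HSV),(5,150,90),(17,255,255));N,l,s,c=cv2.connectedComponentsWithStats(m);i=1+np.argmax(s[1:,4]);x,y,w,h,_=s[i];print(s[i]);ob.append((cam('wrist',t),(x+w/2-.5,y+h/2-.5)))
print('disc',tri(*ob))
a=cv2.imread('pics/top0.png').astype(int);b=r.grab_frame('top')[:,:,::-1].astype(int)
m=(np.abs(a-b).max(2)>45).astype(np.uint8);N,l,s,c=cv2.connectedComponentsWithStats(cv2.dilate(m,np.ones((3,3))))
print([(s[i].tolist()) for i in range(1,N) if s[i][4]>30])
t=cam('top');g=cv2.cvtColor(a.astype(np.uint8),cv2.COLOR_BGR2GRAY);k=cv2.cvtColor(b.astype(np.uint8),cv2.COLOR_BGR2GRAY)
for n,(u,v) in dict(tip=(325,255),jar=(170,247),beaker=(325,171),bottle=(463,196),look=(205,203)).items():
    _,val,_,loc=cv2.minMaxLoc(cv2.matchTemplate(k[v-28:v+28,u-28:u+28],g[v-20:v+20,u-20:u+20],cv2.TM_CCOEFF_NORMED));print(n,round(val,3),loc[0]-8,loc[1]-8)
E
```

```text
clock: 24.38
eef_pos: [640.7, -205.5, 370.9]
tcp_rot: [3.14, 0.814, 0.208]
contact_force: [1.3, -0.1, -1.1]
opening: 1.0
grasp_force: 0.0
[308 171  26  39 944]
[308  58  25  40 998]
disc (array([ 597.14412833, -214.30424286,  216.11788891]), [0.1, 0.1])
[[334, 0, 105, 228, 9320], [233, 156, 82, 70, 2533], [286, 168, 149, 232, 5196], [375, 174, 34, 22, 196], [264, 246, 18, 79, 1016], [113, 297, 126, 63, 4596], [262, 328, 12, 43, 376], [31, 347, 69, 37, 1337], [259, 372, 11, 28, 243], [36, 385, 25, 15, 215], [285, 385, 10, 12, 93]]
tip 0.168 0 0
jar 1.0 0 0
beaker 0.386 0 0
bottle 1.0 0 0
look 1.0 0 0
```

```bash
python3 -c "
from rig import r
print(r.sign_off())"
```

```text
the job is handed in; nothing more can be done
None
```

I drew the carrier past the red keeper, lifted it over the hook tip, lowered it into the heating block's well and released it; I then handed the job in with the arm clear at about 24 s. After release the disc measured 216 mm high, against 215 mm when fully home. It took several tries at the well: the rack pressed on the rim with up to 36 N and was dragged a few mm along it before it went in. The jar and bottle had not moved in the top view, but the arm hid the tip box and beaker, so I could not confirm those two.

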